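# Load the sample changer and index it one click

### The job

Put the yellow-capped reagent bottle into the empty pocket of the sample changer that stands at the green pointer, feeling for the pocket rather than forcing the bottle, until it stands on the pocket's floor. Then turn the turntable, which has a black crank post for this, clockwise (seen from above) by exactly one click, so that the bottle moves on to the next station and the turntable rests in its notch. Leave the pink-capped and teal-capped bottles where they are.

Things in the scene. Friction and masses are not known exactly. Their poses are not given: they have to be found in the camera images.
- yellow_bottle: loose small white reagent bottle with yellow screw cap, 68 mm tall, 26.4 mm diameter (cap, the top 16 mm, 25.4 mm), about 30 g, standing upright; origin at the centre of its underside, z up. Grasp it from above round the body just under the cap; pressed off-centre it can tip in the fingers
- pink_bottle: loose white bottle with pink cap, 64 mm tall, 26 mm diameter, not to be used; origin at the centre of its underside
- teal_bottle: loose white bottle with teal cap, 58 mm tall, 26 mm diameter, not to be used; origin at the centre of its underside
- stand: fixed base of the sample changer: low white disc 200 mm across, 8 mm high, with an 18 mm high lug bearing a green pointer at its front (-x) and the grey turntable on top. Origin at the centre of its underside, x from front to back, y left, z up. The pocket at the pointer and the two beside it are empty; the other three hold fixed bottles, tops up to 92 mm
- load (a point): nominal centre of the floor of the pocket at the pointer, 65 mm in front of axis, 30 mm above the worktop; off by the hub error. White cup, 28.5 mm inside, 36.5 mm outside, flat rim 56 mm above the worktop, other pockets 60 degrees apart. An off-centre bottle stops on the rim. More than 20 N between bottle and changer counts as forcing
- next (a point): nominal centre of the pocket floor (30 mm up) at the next station, 60 degrees clockwise of load about axis, where the bottle must end; axes as the stand; same hub error
- wheel (a joint): turntable angle, rad, growing clockwise seen from above; starts in the notch at 0, next notch at 1.047. A spring detent draws it to the nearest notch and resists by up to about 0.7 N m with friction (14 N at the crank), then helps from half-way. A turntable left within 0.3 rad of a notch is drawn fully into it. Notches at -1.047 and 2.094 are wrong ones
- axis (a point): nominal turntable axis, on the stand, 30 mm above the worktop; axes as the stand. The hub is not clamped true: the real axis, with all pockets and the crank post, is off by an unknown fixed 2.5 to 6 mm (at most 4.3 mm in the stand's x and at most 4.3 mm in its y). No listed pose shows this: find the pocket by touch (or sight). All offsets hold about the real axis
- crank (a point): nominal middle of the black crank grip at wheel 0: 113 mm above the worktop, 50 mm from axis in the stand's +y. This point stays on the stand; the grip itself goes round with the turntable (and has the hub error). Round upright grip, 18 mm in diameter, from 95 to 132 mm height, does not spin; pinch it firmly or push it, above the bottles
Things that resemble listed ones, but are neither listed nor needed, are in the scene too. Leave any blue or purple look-alike of the yellow_bottle alone.

How it is judged:
On the way, in this order (a step that is already met when the one before it is completed fails the run):
1. the yellow-capped bottle stands on the floor of the pocket at the pointer, the turntable still in its first notch (horizontal distance between yellow_bottle and load below 0.012 m and z of yellow_bottle in the frame of load below 0.003 m and angle between yellow_bottle's own z axis and vertical below 0.1 rad and value of joint wheel between -0.15 and 0.15 rad), for 0.2 s.
2. the turntable has been turned clockwise by one click (value of joint wheel between 0.93 and 1.17 rad), for 0.2 s.
At the end, for the whole second after the job is handed in: the turntable rests in the second notch (1.05 rad clockwise, within 0.1 rad), the yellow-capped bottle stands upright (within 0.1 rad) in its pocket at the next station (within 15 mm of the nominal place, less than 3 mm above the pocket floor) and is at rest (value of joint wheel between 0.95 and 1.15 rad and horizontal distance between yellow_bottle and next below 0.015 m and z of yellow_bottle in the frame of next below 0.003 m and angle between yellow_bottle's own z axis and vertical below 0.1 rad and linear speed of yellow_bottle below 0.02 m/s); the robot touches nothing.
It fails at once if the yellow-capped bottle is pressed against the sample changer with more than 20 N (contact force between yellow_bottle and stand above 20 N).
It fails at once if the turntable is turned more than 0.35 rad beyond one click (value of joint wheel above 1.4 rad).
It fails at once if the turntable is turned backwards by more than 0.3 rad (value of joint wheel below -0.3 rad).
It fails at once if the pink-capped bottle is moved by more than 30 mm (distance of pink_bottle from where it was at the start of the episode above 0.03 m).
It fails at once if the teal-capped bottle is moved by more than 30 mm (distance of teal_bottle from where it was at the start of the episode above 0.03 m).
It also fails if it takes over 72 s, if anything falls off the work surface, if the arm or the gripper's body presses on something with over 40 N, if the wrist force passes 120 N, or if a joint passes its speed limit or range.

### The arm

A 6-joint arm with a two-finger parallel gripper is mounted at the origin on a cart in front of the work surface, level with it; the furniture and walls round the work are solid. World frame = base frame: x ahead of the robot, y to its left, z up, the work surface at z = 0. Lengths are in m, angles in rad, forces in N, time in s.
With the tool pointing down it reaches from about 0.2 to 0.875 m from the base axis. Payload 3.4 kg.
Tool frame: the origin (TCP) lies between the finger pads; the fingertips stand 25 mm ahead of it and the grasp point (between the pads) lies 6 mm ahead of it (r.nose_length is the z of the fingertips in the tool frame, in m); z points along the fingers, y is the line along which they close (so a half turn about z gives the same grasp; the last joint's range is limited). The gripper opens to 94 mm and grips with 3 to 60 N. Pads are 16 mm wide; open, the fingers measure 119 mm over their backs; the gripper's body (75 mm by 177 mm) begins 78 mm behind the grasp point.
Start: joints at [1.075, 0.276, 1.505, -0, 1.361, -0.121], TCP at [0.211, 0.535, 0.196] pointing down, gripper open.
Joint ranges: [-2.89, 2.89], [-0.75, 2.08], [0.22, 2.7], [-1.18, 4.32], [0.11, 2.71], [-2.7, 2.7]. Speed limits (rad/s): [2.57, 2.57, 3.14, 3.14, 3.14, 3.14].

### API

Orientations are given as a unit quaternion [w, x, y, z].
In Python, from plant import r, gripper_to, inverse_kinematics, vision, models, telemetry gives the robot as it stands. Calls block until the motion is done:
- r.move_to(position, orientation): joint-space move of the TCP to a pose.
- r.move_l(position, rot=None, vel=0.15, guard=None): straight line of the TCP; rot=None keeps the orientation; vel is the mean speed in m/s. With guard (N) it stops when the force on the tool has changed by that much, and returns True; else False.
- r.movej(angles): joint-space move.
- gripper_to(opening, f_grip=None): finger opening in m; f_grip is the grip in N (None keeps the last); returns when the fingers have stopped.
- r.hold(seconds).
- inverse_kinematics(position, orientation): joint angles nearest the present ones, or None.
- vision.snapshot(name): name is "scene" or "top" or "wrist"; returns the picture (420x560x3 uint8, red, green, blue); there is no depth.
- vision.get_calibration(name): a dict with "fx", "fy", "cx", "cy" (pixels), "D" ([k1, k2, p1, p2, k3] as OpenCV has them; the pictures are not rectified), "position" and "orientation" of the camera in the world. Camera axes: x right, y down, z forward; pixel columns grow to the right and rows downward; lengths in m; the calibration is good to about 2 mm. A picture is of the moment at which its call begins: read the wrist's pose just before it. get_calibration takes no time and is no camera call; for the wrist camera it gives the pose at the moment of the call.
A pose or a line that the arm cannot do raises r.PlanningError and nothing moves.
- r.sign_off(): hands the job in; it is judged then, once.
Trained networks look in the newest picture that a camera, given by its name, has taken for a name from the list of things; names that differ only in an ending like _2 or _b are one class to them, and where a whole thing is asked for, a point or a joint stands for the part that bears it (a point fixed in the world has none). Each returns a list of dicts, best first, with "score" (0 to 1); they miss things now and then, are a little off and sometimes report something else, mostly with a low value. They report only what shows in the picture. A call takes as long as a camera call. They do not tell look-alikes from the thing itself.
- models.boxes_of(thing, camera): "at" ([x, y, z] in m, in world coordinates, good to about 4 mm: the middle of the surface that is visible of it).
- models.regions_of(thing, camera): "pixels" (420x560 bool, what is visible of it).
- models.mark_of(thing, camera): "at" ([x, y, z] in m, in world coordinates, good to about 4 mm: a listed point, or the origin of a listed thing).
Readings, each from a call of its own:
- telemetry.current_t(): time.
- telemetry.current_joints(): joint angles.
- telemetry.current_dq(): joint speeds.
- telemetry.current_joint_efforts(): joint torques, N m.
- telemetry.current_ee_pos(): TCP position.
- telemetry.current_tool_rot(): TCP orientation.
- telemetry.current_wrist_force(): force on the tool from outside, world axes, zero at the start.
- telemetry.current_torque(): the same for the moment, N m.
- telemetry.current_opening(): finger opening in m.
- telemetry.current_finger_force(): force on a finger pad.
Only numpy, scipy, OpenCV 4.12 (cv2) and the standard library are available. Lean on these libraries where they do the work, as an engineer would, in place of code of your own. Each camera call takes 0.05 s, during which the arm holds its last target. There are 200 camera calls.

## Working session

There is one attempt and no reset: what is moved stays moved. The work goes in short steps, each a Python script; the robot and the scene stay as the last script left them, time stands still between calls to the robot, and variables do not carry over. Pictures are saved under pics/ and viewed, at most 10 in all, crops included, and the job is handed in when it is done.

```bash
ls; mkdir -p pics; python3 - <<'E'
from plant import r, vision, models, telemetry
import cv2, numpy as np
ims=[]
for c in ["scene","top"]:
    im=vision.snapshot(c); ims.append(im)
    cal=vision.get_calibration(c); print(c,{k:np.round(v,3).tolist() for k,v in cal.items()})
    for t in ["yellow_bottle","pink_bottle","teal_bottle","stand","load","axis","next","crank"]:
        print(t,[(np.round(d["at"],4).tolist(),round(d["score"],2)) for d in models.mark_of(t,c)[:4]])
    cv2.imwrite(f"pics/{c}.png",im[:,:,::-1])
print(telemetry.current_t(), r.nose_length)
E
```

```text
pics
scene {'fx': 441.68, 'fy': 441.68, 'cx': 281.716, 'cy': 209.672, 'D': [-0.121, 0.0, 0.0, 0.0, 0.0], 'position': [0.153, -0.508, 0.749], 'orientation': [-0.324, 0.891, -0.299, 0.107]}
yellow_bottle [([0.4834, -0.2305, -0.0022], 0.91), ([0.5514, -0.2012, -0.0034], 0.69), ([0.3573, -0.2438, 0.0039], 0.66)]
pink_bottle [([0.4189, -0.2389, 0.0023], 0.6)]
teal_bottle [([0.5764, -0.2581, -0.0005], 0.58)]
stand [([0.5222, -0.0297, 0.0024], 0.96)]
load [([0.458, -0.0352, 0.0338], 0.9)]
axis [([0.5237, -0.0284, 0.032], 0.85), ([0.5152, 0.0168, 0.1123], 0.5)]
next [([0.4874, 0.0285, 0.0255], 0.9)]
crank [([0.5146, 0.0179, 0.1149], 0.74)]
top {'fx': 460.161, 'fy': 460.161, 'cx': 274.67, 'cy': 211.415, 'D': [-0.109, 0.0, 0.0, 0.0, 0.0], 'position': [0.411, -0.058, 1.063], 'orientation': [-0.012, 0.71, -0.703, 0.028]}
yellow_bottle [([0.4859, -0.2336, -0.0015], 0.68), ([0.3516, -0.2446, -0.0007], 0.55), ([0.551, -0.2019, 0.0016], 0.51)]
pink_bottle []
teal_bottle [([0.5709, -0.2608, -0.0019], 0.55)]
stand [([0.5294, -0.0302, -0.0015], 0.92), ([0.4853, -0.2315, -0.0015], 0.69)]
load [([0.4635, -0.032, 0.0303], 0.85)]
axis [([0.5263, -0.0292, 0.0253], 0.75)]
next [([0.4794, 0.0224, 0.0267], 0.92)]
crank [([0.5198, 0.0263, 0.1136], 0.61), ([0.5737, -0.2616, -0.0027], 0.56)]
0.9 0.025
```

View pics/scene.png

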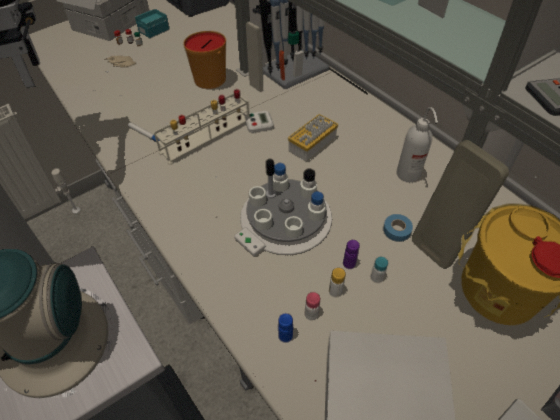

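View pics/top.png

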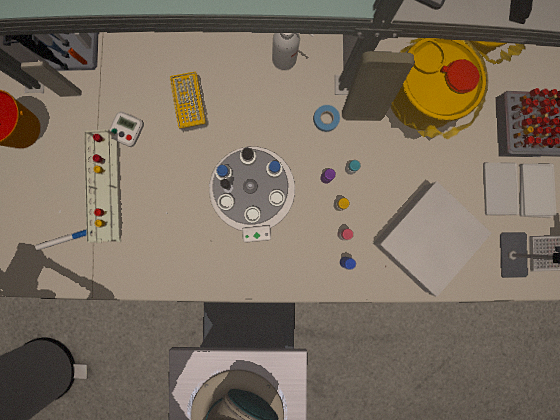

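The scene view shows the yellow bottle at px (338,275), between pink (313,300), teal (380,268) and the purple look-alike (352,250). The changer is at (287,212) with its crank at (270,175). The top view agrees, with yellow at (343,203), so next I'll look at both from close by with the wrist camera.

```bash
cat > h.py <<'E'
from plant import r, gripper_to, inverse_kinematics, vision, models, telemetry as T
import numpy as np, cv2
from scipy.spatial.transform import Rotation as R
def q(yaw):  # tool down, tool y along world -y turned by yaw
    return np.roll((R.from_euler('z',yaw)*R.from_quat([1,0,0,0])).as_quat(),1)
def rot(cal):
    return R.from_quat(np.roll(cal["orientation"],-1)).as_matrix()
def px2w(cal,uv,z):
    K=np.array([[cal["fx"],0,cal["cx"]],[0,cal["fy"],cal["cy"]],[0,0,1]])
    n=cv2.undistortPoints(np.array(uv,float).reshape(-1,1,2),K,np.array(cal["D"],float)).reshape(-1,2)
    d=np.c_[n,np.ones(len(n))]@rot(cal).T; p=np.array(cal["position"])
    return p+d*((z-p[2])/d[:,2])[:,None]
def w2px(cal,P):
    K=np.array([[cal["fx"],0,cal["cx"]],[0,cal["fy"],cal["cy"]],[0,0,1]])
    Rm=rot(cal); t=-Rm.T@np.array(cal["position"])
    return cv2.projectPoints(np.array(P,float).reshape(-1,3),cv2.Rodrigues(Rm.T)[0],t,K,np.array(cal["D"],float))[0].reshape(-1,2)
def shot(fn):
    cal=vision.get_calibration("wrist"); im=vision.snapshot("wrist"); cv2.imwrite("pics/"+fn,im[:,:,::-1]); return cal,im
E
python3 - <<'E'
from h import *
import json
for yaw in (0,np.pi): 
    j=inverse_kinematics([0.46,-0.03,0.28],q(yaw)); print(yaw,j)
r.move_to([0.44,-0.03,0.30],q(0))
cal,im=shot("w1.png"); print({k:np.round(v,3).tolist() for k,v in cal.items()})
for t in ["load","axis","next","crank","stand"]:
    print(t,[(np.round(d["at"],4).tolist(),round(d["score"],2)) for d in models.mark_of(t,"wrist")[:2]])
json.dump({k:np.array(v).tolist() for k,v in cal.items()},open("c1.json","w"))
r.move_to([0.485,-0.232,0.20],q(0)); gripper_to(0.06,15)
cal,im=shot("w2.png")
for t in ["yellow_bottle"]:
    print(t,[(np.round(d["at"],4).tolist(),round(d["score"],2)) for d in models.mark_of(t,"wrist")[:3]])
json.dump({k:np.array(v).tolist() for k,v in cal.items()},open("c2.json","w"))
cv2.imwrite("pics/w12.png",np.hstack([cv2.imread("pics/w1.png"),im[:,:,::-1]])[:, :])
a=cv2.imread("pics/w12.png"); cv2.imwrite("pics/w12.png",cv2.resize(a,(800,300)))
print(T.current_t())
E
```

```text
0 [-2.16249488e-01  6.20150716e-02  1.56905089e+00 -4.44089210e-16
  1.51052669e+00  1.35454684e+00]
3.141592653589793 [-2.16249488e-01  6.20150716e-02  1.56905089e+00 -4.44089210e-16
  1.51052669e+00 -1.78704582e+00]
{'fx': 364.237, 'fy': 364.237, 'cx': 286.312, 'cy': 200.878, 'D': [-0.099, 0.0, 0.0, 0.0, 0.0], 'position': [0.509, -0.029, 0.488], 'orientation': [0.084, 0.702, -0.702, -0.085]}
load [([0.4609, -0.0341, 0.0279], 0.65)]
axis [([0.5227, -0.0263, 0.0314], 0.75)]
next [([0.4849, 0.0285, 0.0261], 0.83)]
crank [([0.5216, 0.0194, 0.1146], 0.68)]
stand [([0.5238, -0.0353, -0.0041], 0.84)]
yellow_bottle [([0.48, -0.2292, 0.0019], 0.95), ([0.5494, -0.2016, 0.0017], 0.81), ([0.3521, -0.2456, -0.0015], 0.7)]
5.125
```

View pics/w12.png

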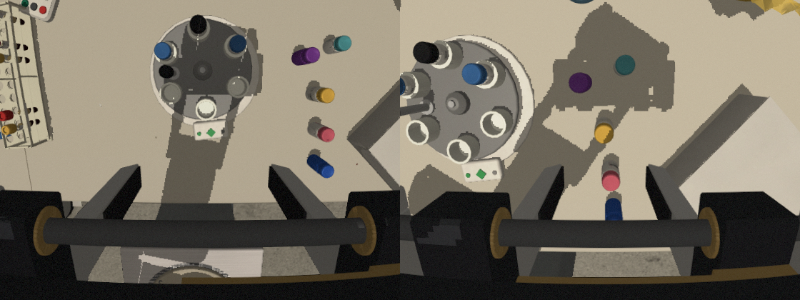

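The left half shows the changer with the load pocket at about (206,107) above the green-marked lug. The right half shows the yellow cap at about (603,132) between the open fingers' directions. The positions agree to about 3 mm, so I'll grasp now and then look at the pocket from close by.

```bash
python3 - <<'E'
from h import *
import json
# grasp
X,Y=0.483,-0.231
r.move_to([X,Y,0.13],q(0))
r.move_l([X,Y,0.049+0.006],vel=0.1)
gripper_to(0.0,12); print("open",T.current_opening(),T.current_finger_force(),T.current_ee_pos())
r.move_l([X,Y,0.15],vel=0.15); print("lift",T.current_opening(),T.current_wrist_force())
r.move_to([0.40,-0.04,0.17],q(0)); print(T.current_ee_pos())
cal,im=shot("w3.png")
json.dump({k:np.array(v).tolist() for k,v in cal.items()},open("c3.json","w"))
for t in ["load","axis","next","crank"]:
    print(t,[(np.round(d["at"],4).tolist(),round(d["score"],2)) for d in models.mark_of(t,"wrist")[:2]])
print(T.current_t(), w2px(cal,[[0.46,-0.034,0.056]]))
E
```

```text
open 0.024136829782867908 12.000197321176529 [ 0.48307156 -0.23104714  0.05511129]
lift 0.024346306590055 [-0.83255914 -0.45654004 -0.20058971]
[ 0.40099939 -0.04078241  0.16996391]
load [([0.4577, -0.0332, 0.0288], 0.56)]
axis [([0.522, -0.0287, 0.029], 0.61), ([0.5697, -0.259, -0.0012], 0.54)]
next [([0.486, 0.0261, 0.0274], 0.84)]
crank [([0.5209, 0.0208, 0.1152], 0.62)]
8.9417 [[278.8088706  124.50878992]]
```

View pics/w3.png

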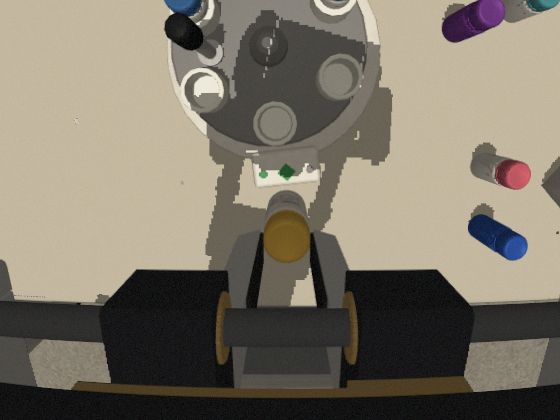

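The bottle is held upright, cap at (287,237). The load cup is at (275,122), just behind the lug with its green marks at (287,172). Next I'll fit the cup rims and the held cap numerically.

```bash
python3 - <<'E'
from h import *
import json
from scipy.optimize import minimize
from scipy.ndimage import map_coordinates
cal=json.load(open("c3.json")); im=cv2.imread("pics/w3.png"); g=im.astype(float).mean(2)
th=np.linspace(0,2*np.pi,72,endpoint=False)
def circ(x,y,z,rad): return np.c_[x+rad*np.cos(th),y+rad*np.sin(th),np.full(72,z)]
def val(x,y,z,rads):
    p=w2px(cal,np.vstack([circ(x,y,z,a) for a in rads])); return map_coordinates(g,[p[:,1],p[:,0]],order=1,mode='nearest').mean()
def sc(x,y): return val(x,y,.056,[.0152,.0163,.0174])-.5*val(x,y,.056,[.0193,.0203])-.5*val(x,y,.056,[.0118,.013])
big=cv2.resize(im,None,fx=3,fy=3,interpolation=cv2.INTER_CUBIC)
for n,c in {"load":(.4577,-.0335),"next":(.486,.0265),"other":(.493,-.088)}.items():
    xs=np.arange(-.009,.0091,.0005); S=np.array([[sc(c[0]+a,c[1]+b) for b in xs] for a in xs])
    i=np.unravel_index(S.argmax(),S.shape); x,y=c[0]+xs[i[0]],c[1]+xs[i[1]]; print(n,round(x,4),round(y,4),S.max().round(1))
    for rad,col in((.01825,(0,0,255)),(.01425,(0,255,0))):
        cv2.polylines(big,[np.int32(w2px(cal,circ(x,y,.056,rad))*3+1)],True,col,1)
cv2.polylines(big,[np.int32(w2px(cal,circ(.401,-.0408,.183,.0127))*3+1)],True,(255,0,0),1)
cv2.imwrite("pics/o3.png",big[150:750,450:1170])
# yellow cap silhouette vs predicted
hsv=cv2.cvtColor(im,cv2.COLOR_BGR2HSV); m=cv2.inRange(hsv,(12,150,60),(32,255,255)); m[:, :200]=0; m[:,360:]=0; m[:190]=0;m[280:]=0
ys,xs_=np.nonzero(m); print("cap bbox",xs_.min(),xs_.max(),ys.min(),ys.max()); p=w2px(cal,np.vstack([circ(.401,-.0408,.183,.0127),circ(.401,-.0408,.167,.0127)])); print(p.min(0),p.max(0))
E
```

```text
load 0.4612 -0.0305 25.7
next 0.4875 0.0285 58.1
other 0.498 -0.0835 25.3
cap bbox 263 309 210 262
[263.13440945 217.23341919] [312.67612003 272.54110525]
```

View pics/o3.png

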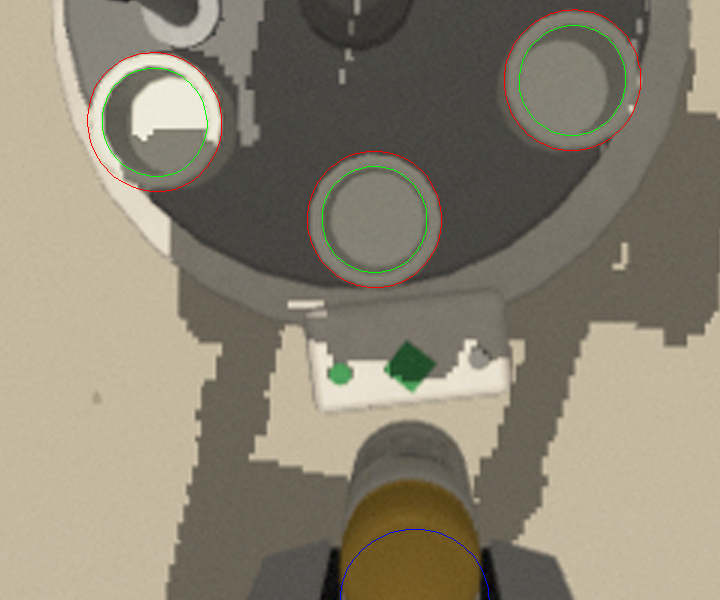

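The overlay shows the rims fitted tightly, load at crop px (375,219). Their spacing of 64.5 mm matches a 65 mm hexagon. The held cap seems to sit a few mm towards +x of the predicted circle, so I'll measure that by a silhouette fit before and after the grasp.

```bash
python3 - <<'E'
from h import *
import json
from scipy.optimize import minimize
th=np.linspace(0,2*np.pi,72,endpoint=False)
def circ(x,y,z,rad): return np.c_[x+rad*np.cos(th),y+rad*np.sin(th),np.full(72,z)]
for k,(x0,y0,z0,w) in {"2":(.483,-.231,0,None),"3":(.401,-.0408,.115,None)}.items():
    cal=json.load(open(f"c{k}.json")); im=cv2.imread(f"pics/w{k}.png"); hsv=cv2.cvtColor(im,cv2.COLOR_BGR2HSV)
    m=cv2.inRange(hsv,(12,150,40),(32,255,255))
    c=w2px(cal,[[x0,y0,z0+.06]])[0]; b=np.zeros_like(m); cv2.circle(b,tuple(np.int32(c)),45,255,-1); m&=b
    m=cv2.morphologyEx(m,cv2.MORPH_OPEN,np.ones((3,3))); M=cv2.resize(m,None,fx=4,fy=4,interpolation=cv2.INTER_LINEAR)>127
    def iou(p):
        P=w2px(cal,np.vstack([circ(x0+p[0],y0+p[1],z0+.068,.0127),circ(x0+p[0],y0+p[1],z0+.052,.0127)]))
        h=cv2.convexHull(np.float32(P*4+1.5)).astype(np.int32); s=np.zeros(M.shape,np.uint8); cv2.fillPoly(s,[h],1); s=s>0
        return -(s&M).sum()/(s|M).sum()
    s=minimize(iou,[0,0],method="Nelder-Mead",options=dict(initial_simplex=[[0,0],[.004,0],[0,.004]],xatol=1e-4))
    print(k,s.x.round(4),s.fun.round(3),(m>0).sum())
E
```

```text
2 [0.0049 0.0014] -0.835 580
3 [0.0051 0.0008] -0.882 1947
```

Both views put the bottle about 4–5 mm towards +x of the pad centre. I'll set it down on free table and regrasp it turned by 90°, so that it is centred in both directions.

```bash
python3 - <<'E'
from h import *
import json
px,py=0.40,-0.125
r.move_to([px,py,0.075],q(0))
print("touch",r.move_l([px,py,0.050],vel=0.03,guard=2.5),T.current_ee_pos())
gripper_to(0.055); bx,by=px+.0045,T.current_ee_pos()[1]
r.move_l([px,py,0.145],vel=0.3)
yaws=[np.pi/2,-np.pi/2]; j0=T.current_joints()
Y=min(yaws,key=lambda y:(lambda j:9 if j is None else abs(j[5]))(inverse_kinematics([bx,by,.145],q(y)))); print("yaw",Y)
r.move_to([bx,by,0.145],q(Y)); r.move_l([bx,by,0.0555],vel=0.1)
gripper_to(0.0,18); print("grip",T.current_opening(),T.current_finger_force())
r.move_l([bx,by,0.15],vel=0.2)
r.move_to([0.461,-0.031,0.16],q(Y)); print(T.current_ee_pos(),T.current_wrist_force(),T.current_t())
cal,im=shot("w4.png"); json.dump({k:np.array(v).tolist() for k,v in cal.items()},open("c4.json","w"))
E
```

```text
touch True [ 0.39954422 -0.12455139  0.05426421]
yaw 1.5707963267948966
grip 0.024054607856790793 18.00212949514389
[ 0.45986356 -0.03038886  0.15827796] [ 0.75753123 -0.21675115 -0.41453599] 15.4583
```

View pics/w4.png

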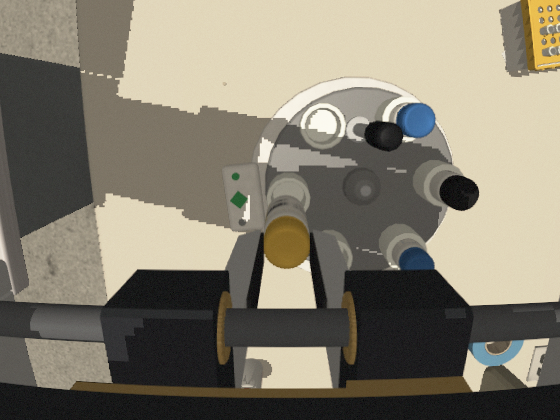

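The bottle is upright in the fingers, cap at (287,242), with the load cup at (287,190) visible directly behind it. Now I'll feel for the pocket with guarded probes in a spiral round the fitted centre.

```bash
cat > probe.py <<'E'
from h import *
import sys
cx,cy=map(float,sys.argv[1:3]); n=int(sys.argv[3])
Q=q(np.pi/2)
offs=[(0,0)]+[(a*np.cos(t),a*np.sin(t)) for a,k in((.001,6),(.002,10),(.003,14)) for t in np.arange(k)*2*np.pi/k]
r.move_l([cx,cy,.1145],rot=Q,vel=.06)
for i,(a,b) in enumerate(offs[:n]):
    x,y=cx+a,cy+b
    r.move_l([x,y,.1145],vel=.03)
    t0=np.array(T.current_torque())
    hit=r.move_l([x,y,.1065],vel=.02,guard=3.)
    p=T.current_ee_pos(); print(i,np.round([x,y],4),hit,np.round(p,4),np.round(T.current_wrist_force(),1),np.round(np.array(T.current_torque())-t0,3),flush=True)
    if not hit or p[2]<.108: print("IN"); break
print(T.current_t())
E
python3 probe.py .4612 -.0305 5
```

```text
0 [ 0.4612 -0.0305] False [ 0.4611 -0.0305  0.1064] [ 0.8 -1.4  0. ] [-0.067 -0.039  0.073]
IN
17.2167
```

It dropped in at the first probe. Next I'll lower it gently to the floor.

```bash
python3 - <<'E'
from h import *
for k in range(4):
    p=T.current_ee_pos(); hit=r.move_l([.4611,-.0305,.0835],vel=.03,guard=4.)
    p=T.current_ee_pos(); print(hit,np.round(p,4),np.round(T.current_wrist_force(),1),T.current_t())
    if p[2]<.0875 or not hit: break
    r.move_l([p[0],p[1],p[2]+.001],vel=.02)
E
```

```text
True [ 0.4606 -0.0306  0.0851] [-0.5 -0.2  6. ] 17.9
```

The bottle stands on the floor (underside at about 0.0296 m, 6 N contact). I'll release it and turn the crank about the real axis derived from the three rims.

```bash
python3 - <<'E'
from h import *
gripper_to(0.045); r.hold(0.4)
r.move_l([.461,-.0305,.20],vel=.12)
A=np.array([.5241,-.0245]); a0=np.deg2rad(95.4)
def pose(d,z=.127):
    a=a0-d; return np.r_[A+.05*np.array([np.cos(a),np.sin(a)]),z], q(a)
p,o=pose(0,.20); r.move_to(p,o)
cal,im=shot("w5.png")
print("yb",[(np.round(d["at"],4).tolist(),round(d["score"],2)) for d in models.mark_of("yellow_bottle","wrist")[:2]])
gripper_to(.05)
print("down",r.move_l(pose(0)[0],vel=.1,guard=6.),T.current_ee_pos(),T.current_t())
E
```

```text
yb [([0.4577, -0.0314, 0.0352], 0.62)]
down False [0.51993922 0.02524643 0.12750775] 21.675
```

View pics/w5.png

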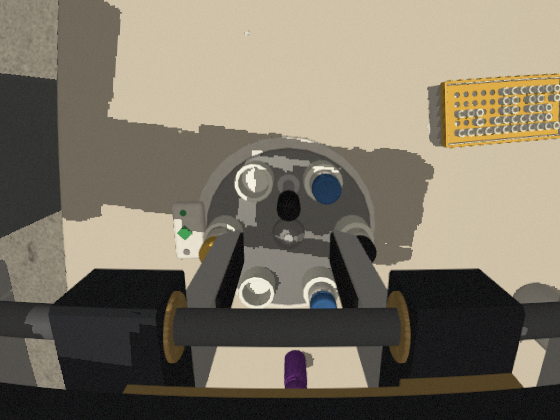

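The yellow bottle stands in its pocket at (210,250), and the crank post (288,205) is centred between the fingers. Now I'll pinch the post and turn it.

```bash
python3 - <<'E'
from h import *
A=np.array([.5241,-.0245]); a0=np.deg2rad(95.4)
def pose(d,z=.127):
    a=a0-d; return np.r_[A+.05*np.array([np.cos(a),np.sin(a)]),z], q(a)
gripper_to(0.0,45); print("pinch",T.current_opening(),np.round(T.current_ee_pos(),4),np.round(T.current_wrist_force(),1))
for d in np.deg2rad(np.arange(5,61,5)):
    p,o=pose(d); r.move_l(p,rot=o,vel=.04)
    e=np.array(T.current_ee_pos()); v=e[:2]-A
    print(round(np.rad2deg(d)),"ang",round(95.4-np.rad2deg(np.arctan2(v[1],v[0])),1),"rad",round(np.hypot(*v),4),np.round(T.current_wrist_force(),1),flush=True)
r.hold(.4); print(T.current_t(),T.current_opening())
E
```

```text
pinch 0.00030401751505826336 [0.5194 0.0253 0.127 ] [0.9 0.5 0.4]
5 ang 5.1 rad 0.05 [-0.5 -0.3 -1.6]
10 ang 9.9 rad 0.05 [ 0.3  1.  -0.1]
15 ang 14.7 rad 0.0499 [ 0.3 -0.5 -0.3]
20 ang 19.7 rad 0.05 [-0.7 -0.   0.3]
25 ang 24.7 rad 0.0499 [-0.1  0.3 -0.6]
30 ang 29.7 rad 0.0499 [-0.4  0.2  1. ]
35 ang 34.7 rad 0.0499 [-0.5  0.9 -0.2]
40 ang 39.7 rad 0.0499 [-0.2  0.1  0.5]
45 ang 44.7 rad 0.0499 [0.4 0.1 0.9]
50 ang 49.8 rad 0.0499 [-0.3  0.3  0. ]
55 ang 54.7 rad 0.0499 [-0.  -0.2 -0.3]
60 ang 59.7 rad 0.0499 [0.5 0.5 0.3]
26.0417 0.00043885804872329225
```

The fingers closed on nothing, so the post wasn't between the pads and the wheel hasn't been turned. I'll measure the post's real place.

```bash
python3 - <<'E'
from h import *
A=np.array([.5241,-.0245])
e=np.array(T.current_ee_pos()); r.move_l([e[0],e[1],.22],vel=.2)
gripper_to(.06)
a=np.deg2rad(95.4); r.move_to(np.r_[.519,-.03,.24],q(a)); r.hold(.2)
cal,im=shot("w6.png")
for t in ["crank","yellow_bottle","next"]:
  for f in (models.mark_of,models.boxes_of): print(t,[(np.round(d["at"],4).tolist(),round(d["score"],2)) for d in f(t,"wrist")[:2]])
m=models.regions_of("crank","wrist")
if m: ys,xs=np.nonzero(m[0]["pixels"]); print(m[0]["score"],xs.min(),xs.max(),ys.min(),ys.max())
th=np.linspace(0,2*np.pi,48); 
for (x,y),col in (((.5196,.0253),(0,0,255)),):
  for z in (.132,.095):
    P=w2px(cal,np.c_[x+.009*np.cos(th),y+.009*np.sin(th),z+0*th]); print(z,P.mean(0)); im=cv2.polylines(im.copy(),[np.int32(P)],True,(255,0,0),1)
cv2.imwrite("pics/o6.png",im[:,:,::-1]); print(T.current_t())
E
```

```text
crank [([0.5196, 0.0195, 0.1121], 0.63)]
crank [([0.5226, -0.018, 0.0319], 0.63)]
yellow_bottle [([0.4586, -0.033, 0.0368], 0.79), ([0.5499, -0.2004, 0.0002], 0.54)]
yellow_bottle [([0.4615, -0.0282, 0.1006], 0.78), ([0.5475, -0.1908, 0.0172], 0.47)]
next [([0.485, 0.0249, 0.0287], 0.86)]
next [([0.5199, -0.0156, 0.0294], 0.88)]
0.94 184 374 84 250
0.132 [293.50503929 130.7047429 ]
0.095 [292.72798191 128.71935534]
29.325
```

View pics/o6.png

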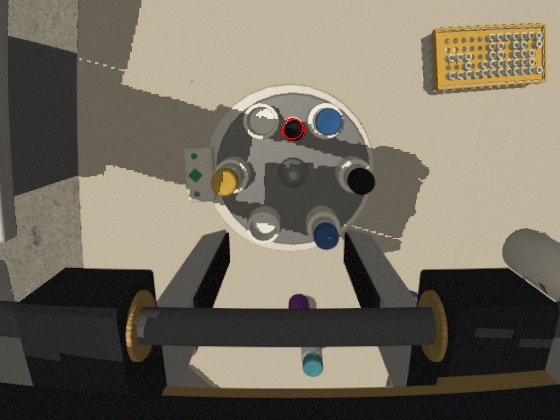

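The overlay ring lies on the post at (293,130), and the wheel hasn't moved. From straight above, the post's height can't be seen, so I'll check it against the oblique views.

```bash
python3 - <<'E'
from h import *
import json
from scipy.optimize import least_squares
c3=json.load(open("c3.json")); cs=vision.get_calibration("scene")
for n,c,f in (("w3",c3,"pics/w3.png"),("scene",cs,"pics/scene.png")):
    im=cv2.imread(f); 
    P=w2px(c,[[.5196,.0253,z] for z in (.06,.095,.113,.132)]); print(n,P.round(0).tolist())
    p=P[2]; x,y=np.int32(p); x=max(x,50); y=max(y,50)
    for z,col in ((.132,(0,0,255)),(.095,(0,255,0))):
        th=np.linspace(0,6.28,40); Q=w2px(c,np.c_[.5196+.009*np.cos(th),.0253+.009*np.sin(th),z+0*th]); cv2.polylines(im,[np.int32(Q)],True,col,1)
    cv2.imwrite(f"pics/x_{n}.png",cv2.resize(im[y-50:y+50,x-50:x+50],(400,400),interpolation=cv2.INTER_CUBIC))
cv2.imwrite("pics/x.png",np.hstack([cv2.imread("pics/x_w3.png"),cv2.imread("pics/x_scene.png")]))
E
```

```text
w3 [[202.0, 48.0], [191.0, 40.0], [184.0, 34.0], [175.0, 28.0]]
scene [[269.0, 185.0], [268.0, 173.0], [268.0, 167.0], [268.0, 160.0]]
```

View pics/x.png

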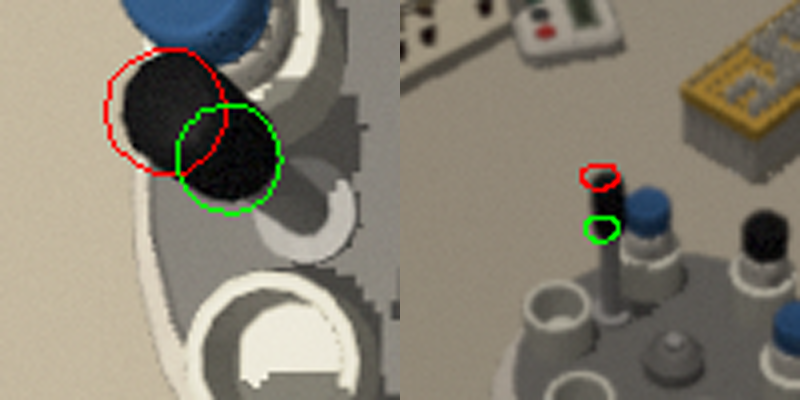

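The post is where it was expected, within about 2 mm and at the stated height. I'll retry the pinch a little lower, closing in steps and reading the finger force.

```bash
python3 - <<'E'
from h import *
A=np.array([.5241,-.0245]); a0=np.deg2rad(95.4)
p=np.r_[A+.05*np.array([np.cos(a0),np.sin(a0)]),.2]
gripper_to(.05,20); r.move_to(p,q(a0)); p[2]=.122
print(r.move_l(p,vel=.1,guard=6.),T.current_ee_pos(),T.current_opening())
for w in (.03,.022,.017,.012):
    gripper_to(w,20); print(w,T.current_opening(),T.current_finger_force(),np.round(T.current_wrist_force(),1))
print(np.round(T.current_tool_rot(),3),q(a0).round(3),T.current_t())
shot("w7.png")
E
```

```text
False [0.52007988 0.02502542 0.12269246] 0.05031768199670492
0.03 0.029905790144585203 0.0 [ 0.2 -0.2  0. ]
0.022 0.022061724084248984 0.0 [-0.1  0.  -0.2]
0.017 0.017156738628997175 0.0 [-0.5  0.1 -0. ]
0.012 0.01198257730703527 0.0 [ 0.1 -0.7  0.2]
[-0.     0.673  0.74   0.   ] [0.    0.673 0.74  0.   ] 32.5833
```

View pics/w7.png

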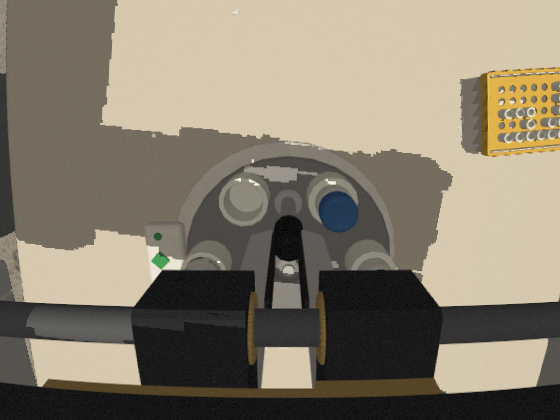

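The post top at (288,240) hides the fingertips, yet the fingers close with no force, so it seems to stand just outside the pads on the camera side. I'll feel for it along the radius with a guarded move.

```bash
python3 - <<'E'
from h import *
a0=np.deg2rad(95.4); u=np.array([np.cos(a0),np.sin(a0),0])
p=np.array(T.current_ee_pos())
for s in (1,-1):
    hit=r.move_l(p+s*.012*u,vel=.03,guard=4.); e=np.array(T.current_ee_pos()); print(s,hit,np.round((e-p)@u,4),np.round(T.current_wrist_force(),1),np.round(T.current_torque(),2))
    r.move_l(p,vel=.05)
t=np.array([u[1],-u[0],0])
for s in (-1,1):
    hit=r.move_l(p+s*.006*t,vel=.03,guard=4.); e=np.array(T.current_ee_pos()); print("t",s,hit,np.round((e-p)@t,4),np.round(T.current_wrist_force(),1))
    r.move_l(p,vel=.05)
print(T.current_t(),T.current_opening())
E
```

```text
1 False 0.0122 [-0.5  0.6 -0.4] [-0.09  0.05 -0.03]
-1 False -0.0121 [1.  0.2 0.3] [-0.03  0.04 -0.02]
t -1 False -0.0059 [0.1 0.3 1.9]
t 1 False 0.0057 [-1.  -0.   1.6]
35.75 0.012110821649594462
```

Nothing was touched anywhere, which contradicts the pictures. One decisive test: press straight down on the post top with closed fingers, then sweep tangentially into it from behind, lower down, both guarded.

```bash
python3 - <<'E'
from h import *
a0=np.deg2rad(95.4); A=np.array([.5241,-.0245]); u=np.array([np.cos(a0),np.sin(a0),0]); t=np.array([u[1],-u[0],0])
c=np.r_[A+.05*u[:2],0]; z=lambda h:np.array([0,0,h])
cal=vision.get_calibration("wrist"); im=cv2.imread("pics/w7.png")
for h in (.095,.132): print("proj",h,w2px(cal,[c+z(h)]).round(0),)
p=np.array(T.current_ee_pos()); r.move_l(p+z(.05),vel=.2); gripper_to(0.,20)
hit=r.move_l(c+z(.130),vel=.04,guard=4.); e=np.array(T.current_ee_pos()); print("top",hit,e.round(4),np.round(T.current_wrist_force(),1))
r.move_l([e[0],e[1],.17],vel=.2)
b=c-.028*t; r.move_l(b+z(.17),vel=.2); print("dn",r.move_l(b+z(.110),vel=.1,guard=5.))
hit=r.move_l(c+.004*t+z(.110),vel=.03,guard=4.); e=np.array(T.current_ee_pos()); print("sweep",hit,np.round((e-c)@t,4),e.round(4),np.round(T.current_wrist_force(),1),np.round(T.current_torque(),2))
print(T.current_t())
E
```

```text
proj 0.095 [[286. 227.]]
proj 0.132 [[286. 249.]]
top False [0.5196 0.0253 0.1303] [-0.   0.6 -0. ]
dn False
sweep True -0.0174 [0.502  0.0242 0.1098] [-2.9  0.3  4.7] [ 0.08  0.48 -0.06]
39.7083
```

There's contact when sweeping with the tips at 85 mm: the post pushes back at about its 9 mm radius, though with an odd upward component. I'll go lower, confirm a clean sideways contact, then push it along the arc with force monitoring.

```bash
cat > push.py <<'E'
from h import *
A=np.array([.5241,-.0245]); Z=.100
def fr(d):
    a=np.deg2rad(95.4)-d; return np.array([np.cos(a),np.sin(a),0]),np.array([np.sin(a),-np.cos(a),0]),a
def pose(d,s,z=Z):
    u,t,a=fr(d); return np.r_[A,z]+.05*u+s*t, q(a)
E
python3 - <<'E'
from push import *
p,o=pose(0,-.030,.11); r.move_l(p,vel=.1)
p,o=pose(0,-.030); print("dn",r.move_l(p,vel=.06,guard=5.))
hit=r.move_l(pose(0,0)[0],vel=.03,guard=4.)
u,t,a=fr(0); e=np.array(T.current_ee_pos()); s=(e-np.r_[A,0]-.05*u)@t; f=np.array(T.current_wrist_force())
print(hit,"s",s.round(4),e.round(4),"ft",(f@t).round(1),"fu",(f@u).round(1),"fz",f[2].round(1))
if hit and abs(f@t)>2:
    for dd in (4,8,12):
        p,o=pose(np.deg2rad(dd),s); r.move_l(p,rot=o,vel=.04)
        u,t,a=fr(np.deg2rad(dd)); f=np.array(T.current_wrist_force()); print(dd,"ft",(f@t).round(1),"fu",(f@u).round(1),"fz",f[2].round(1),flush=True)
        if abs(f[2])>20: break
vision.snapshot("top"); print("next",[(np.round(d["at"],3).tolist(),round(d["score"],2)) for d in models.mark_of("yellow_bottle","top")[:3]])
print(T.current_t())
E
```

```text
dn False
True s -0.0191 [0.5004 0.0239 0.0995] ft -1.8 fu -0.9 fz 1.7
next [([0.553, -0.198, 0.001], 0.65), ([0.462, -0.032, 0.028], 0.48), ([0.354, -0.248, -0.002], 0.43)]
40.9667
```

```bash
python3 - <<'E'
from push import *
s=-.0185
for dd in (2,5,8,12,16):
    p,o=pose(np.deg2rad(dd),s); r.move_l(p,rot=o,vel=.04)
    u,t,a=fr(np.deg2rad(dd)); f=np.array(T.current_wrist_force()); print(dd,"ft",(f@t).round(1),"fu",(f@u).round(1),"fz",f[2].round(1),np.round(T.current_torque(),2),np.round(T.current_ee_pos(),4),flush=True)
    if abs(f[2])>20 or abs(f@t)>35: break
vision.snapshot("top"); print([(np.round(d["at"],3).tolist(),round(d["score"],2)) for d in models.boxes_of("yellow_bottle","top")[:3]])
im=vision.snapshot("scene"); cv2.imwrite("pics/s8.png",im[:,:,::-1])
print(T.current_t())
E
```

```text
2 ft -3.8 fu -1.4 fz 0.1 [-0.24  0.63 -0.04] [0.5013 0.0242 0.0994]
5 ft -6.5 fu -0.9 fz 1.0 [-0.3   1.09 -0.01] [0.5025 0.0252 0.0993]
8 ft -7.5 fu -1.8 fz 3.6 [-0.3   1.5  -0.03] [0.5037 0.0262 0.0992]
12 ft -11.4 fu -2.7 fz 6.0 [-0.23  2.1  -0.03] [0.5054 0.0275 0.0991]
16 ft -15.0 fu -2.6 fz 9.2 [-0.13  2.68 -0.03] [0.5071 0.0286 0.0991]
[([0.351, -0.243, 0.069], 0.67), ([0.549, -0.198, 0.072], 0.63), ([0.459, -0.03, 0.1], 0.45)]
42.3667
```

```bash
cat >> push.py <<'E'
from scipy.ndimage import center_of_mass
CS=None
def wheel(cam="scene",im=None):
    """wheel angle (deg) from the yellow cap seen by a fixed camera"""
    cal=vision.get_calibration(cam)
    if im is None: im=vision.snapshot(cam)[:,:,::-1]
    m=cv2.inRange(cv2.cvtColor(np.ascontiguousarray(im),cv2.COLOR_BGR2HSV),(12,140,60),(32,255,255))
    ds=np.arange(-20,90,.5); B=np.array([.461,-.0305])-A
    P=w2px(cal,[np.r_[A+[np.cos(d)*B[0]+np.sin(d)*B[1],-np.sin(d)*B[0]+np.cos(d)*B[1]],.092] for d in np.deg2rad(ds)])
    best=None
    n,l,st,cc=cv2.connectedComponentsWithStats(m)
    for i in range(1,n):
        if 15<st[i,4]<400:
            e=np.hypot(*(P-cc[i]).T); k=e.argmin()
            if best is None or e[k]<best[1]: best=(ds[k],e[k].round(1),cc[i].round(1),st[i,4])
    return best
E
python3 - <<'E'
from push import *
print(wheel("scene",cv2.imread("pics/s8.png")))
print(wheel("scene"),wheel("top"),np.round(T.current_wrist_force(),1),T.current_ee_pos(),T.current_t())
E
```

```text
(np.float64(-1.0), np.float64(1.9), array([262.6, 202. ]), np.int32(143))
(np.float64(-1.0), np.float64(1.8), array([262.6, 202.1]), np.int32(141)) (np.float64(1.5), np.float64(2.0), array([250. , 211.3]), np.int32(104)) [-14.8  -0.4   8.6] [0.50709053 0.02854681 0.09914607] 42.4667
```

```bash
python3 - <<'E'
from push import *
a=cv2.imread("pics/scene.png"); b=cv2.imread("pics/s8.png")
def blobs(im):
    m=cv2.inRange(cv2.cvtColor(im,cv2.COLOR_BGR2HSV),(95,120,40),(125,255,255)); n,l,st,c=cv2.connectedComponentsWithStats(m)
    return [(c[i].round(1).tolist(),int(st[i,4])) for i in range(1,n) if st[i,4]>25 and 230<c[i][0]<350 and 130<c[i][1]<260]
print(blobs(a),blobs(b))
u,t,_=fr(0); cal=vision.get_calibration("scene")
for d in (0,8):
    print(d,[w2px(cal,[np.r_[A,.08]+.065*np.r_[np.cos(x),np.sin(x),0]]).round(1).tolist() for x in np.deg2rad(np.array([65.4,-54.6])-d)])
# grey-level image alignment of the black grip region (crank top)
for im,n in ((a,"0"),(b,"8")):
    g=im[140:182,250:285].astype(int).sum(2)<110; ys,xs=np.nonzero(g); print(n,xs.mean()+250,ys.min()+140,ys.mean()+140,g.sum())
print(T.current_opening(),T.current_finger_force(),np.round(T.current_joint_efforts(),1))
E
```

```text
[([279.3, 168.8], 100), ([316.9, 197.8], 110)] [([279.6, 168.9], 92), ([316.9, 197.9], 119)]
0 [[[278.0, 169.2]], [[315.4, 198.2]]]
8 [[[282.1, 168.7]], [[313.9, 201.4]]]
0 270.9561403508772 160 167.859649122807 114
8 269.7480916030534 140 159.46564885496184 131
0.000649002068158845 7.313897040876327 [ -0.3 -32.2 -26.5   0.5  -5.3  -0. ]
```

The wheel hasn't moved at 15 N. The fingers, pushed along their closing line, gave way, and they seem to reach less far down than assumed. I'll push lower down with the fingers turned 90°, their stiff side forward, and watch the wheel with the scene camera.

```bash
cat > go.py <<'E'
from push import *
def P(d,s,z): p,_=pose(d,s,z); return p,q(fr(d)[2]+np.pi/2)
def rep(dd):
    u,t,_=fr(np.deg2rad(dd)); f=np.array(T.current_wrist_force()); e=np.array(T.current_ee_pos())
    v=e[:2]-A; w=wheel("scene")
    print(dd,"ft",(f@t).round(1),"fu",(f@u).round(1),"fz",f[2].round(1),"ee",e.round(4),"wheel",w[0],w[1],"t",round(T.current_t(),1),flush=True); return f@t,f[2],w[0]
E
python3 - <<'E'
from go import *
p,_=pose(0,-.032); r.move_l(p,vel=.15); p[2]=.165; r.move_l(p,vel=.25)
p,o=P(0,-.034,.165); r.move_to(p,o); p[2]=.090
print("dn",r.move_l(p,vel=.12,guard=5.),T.current_ee_pos())
hit=r.move_l(P(0,-.002,.09)[0],vel=.04,guard=4.); u,t,_=fr(0); e=np.array(T.current_ee_pos()); s=(e-np.r_[A,0])@t; print("contact",hit,"s",s.round(4)); rep(0)
if hit:
  for dd in (4,8,12):
    p,o=P(np.deg2rad(dd),s,.09); r.move_l(p,rot=o,vel=.05); ft,fz,w=rep(dd)
    if abs(ft)>25 or abs(fz)>15: break
E
```

```text
dn False [0.48611406 0.02201444 0.09047897]
contact True s -0.0167
0 ft -2.7 fu -1.2 fz 1.8 ee [0.5027 0.0239 0.0896] wheel -4.0 0.5 t 46.2
4 ft -4.5 fu -1.4 fz 2.2 ee [0.5039 0.0248 0.0894] wheel -3.5 0.2 t 46.5
8 ft -8.3 fu -1.9 fz 3.8 ee [0.5055 0.026  0.0892] wheel -2.5 0.5 t 46.8
12 ft -11.4 fu -2.2 fz 6.5 ee [0.507  0.0272 0.0891] wheel -2.0 1.0 t 47.1
```

The contact is now 16.7 mm behind the post's centre, which is the pad half-width plus the grip radius. The wheel also begins to follow, so I'll keep pushing along the arc.

```bash
python3 - <<'E'
from go import *
s=-.0167
for dd in (15,18,21,24,27,30,34,38,42,46):
    p,o=P(np.deg2rad(dd),s,.09); r.move_l(p,rot=o,vel=.05); ft,fz,w=rep(dd)
    if abs(ft)>28 or abs(fz)>25 or w>33: break
E
```

```text
15 ft -14.0 fu -3.8 fz 9.2 ee [0.5082 0.0279 0.089 ] wheel -1.0 1.4 t 47.4
18 ft -15.9 fu -3.6 fz 12.1 ee [0.5092 0.0286 0.089 ] wheel -1.0 1.8 t 47.7
21 ft -17.6 fu -3.8 fz 12.6 ee [0.5108 0.0293 0.089 ] wheel 0.5 2.1 t 48.0
24 ft -18.2 fu -4.4 fz 13.0 ee [0.5132 0.0299 0.089 ] wheel 3.0 2.2 t 48.3
27 ft -17.9 fu -3.6 fz 13.2 ee [0.5164 0.0304 0.089 ] wheel 6.5 2.2 t 48.6
30 ft -17.1 fu -3.9 fz 13.3 ee [0.5193 0.0307 0.0891] wheel 9.5 2.3 t 48.9
34 ft -15.9 fu -1.7 fz 9.5 ee [0.5248 0.0306 0.0892] wheel 16.0 1.9 t 49.2
38 ft -14.2 fu -1.4 fz 6.9 ee [0.5301 0.0301 0.0893] wheel 22.0 1.9 t 49.5
42 ft -10.3 fu -0.3 fz 5.4 ee [0.5356 0.0289 0.0894] wheel 29.0 1.9 t 49.8
46 ft -6.2 fu -0.3 fz 1.9 ee [0.5415 0.0269 0.0895] wheel 37.5 1.5 t 50.1
```

The turntable is past half-way. I'll follow it to near the notch, back off and check.

```bash
python3 - <<'E'
from go import *
s=-.0167
for dd in (50,54,57):
    p,o=P(np.deg2rad(dd),s,.09); r.move_l(p,rot=o,vel=.05); ft,fz,w=rep(dd)
    if w>57: break
p,o=P(np.deg2rad(dd),s-.015,.09); r.move_l(p,vel=.1); p[2]=.22; r.move_l(p,vel=.2); r.hold(.5)
rep(60); print(wheel("top"))
for c in ("scene","top"):
    print(c,[(np.round(d["at"],4).tolist(),round(d["score"],2)) for d in models.mark_of("yellow_bottle",c)[:4]])
b,o=B=np.array([.461,-.0305])-A,0
print("expect",A+R.from_euler('z',-60,degrees=True).apply(np.r_[b,0])[:2])
E
```

```text
50 ft -3.1 fu 1.2 fz 0.2 ee [0.5467 0.0244 0.0896] wheel 44.5 1.5 t 50.4
54 ft -0.1 fu 0.4 fz -0.8 ee [0.5518 0.0209 0.09  ] wheel 53.0 1.1 t 50.7
57 ft -0.5 fu -0.2 fz -0.7 ee [0.5539 0.019  0.0903] wheel 56.5 1.1 t 51.0
60 ft 0.3 fu 0.7 fz -0.1 ee [0.5435 0.0314 0.2197] wheel 57.5 1.1 t 52.7
(np.float64(89.5), np.float64(121.8), array([ 97.9, 169.2]), np.int32(57))
scene [([0.5512, -0.2027, -0.0019], 0.66), ([0.4846, 0.0288, 0.0281], 0.63), ([0.3581, -0.2437, 0.0031], 0.63)]
top [([0.5525, -0.2014, 0.0015], 0.64), ([0.35, -0.2501, -0.0013], 0.44)]
expect [0.48735385 0.0271462 ]
```

```bash
python3 -c "
from h import *
r.hold(.5); print(r.sign_off(), T.current_t())"
```

```text
the job is handed in; nothing more can be done
the job is handed in; nothing more can be done
```

I put the yellow bottle on the floor of the pocket at the pointer, turned the turntable one click clockwise and handed the job in at about 53 s; the final camera check put the bottle at the next station (within about 4 mm) and the wheel in its second notch (read as 57.5° by a measure that read a few degrees low), but the judging result itself was not shown.

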